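Clamp a glued picture panel in the bench press to the set force

ROBOT

A 6-joint arm with a two-finger parallel gripper is mounted at the origin on the work surface. World frame = base frame: x ahead of the robot, y to its left, z up, the work surface at z = 0. Lengths are in m, angles in rad, forces in N, time in s.
With the tool pointing down it reaches from about 0.375 to 0.75 m from the base axis. Payload 9 kg.
Tool frame: the origin (TCP) lies between the finger pads; the fingertips stand 8 mm ahead of it and the grasp point (between the pads) lies 11 mm behind it; z points along the fingers, y is the line along which they close (so a half turn about z gives the same grasp; the last joint's range is limited). The gripper opens to 85 mm and grips with 20 to 120 N. Pads are 22 mm wide; open, the fingers measure 114 mm over their backs; the gripper's body (76 mm by 85 mm) begins 54 mm behind the grasp point. The pads swing forward as they close: fully open they stand 13 mm farther back than shut.
Start: joints at [1.071, 0.104, 0.097, 1.564, 0, 1.353], TCP at [0.167, 0.576, 0.209] pointing down, gripper open.
Joint ranges: [-2.99, 2.99], [-0.84, 1.86], [-1.1, 1.16], [-1.84, 2.11], [-1.51, 1.56], [-3.14, 3.14]. Speed limits (rad/s): [2.22, 2.22, 2.57, 3.14, 3.14, 3.14].

INTERFACE

Orientations are given as a 3x3 rotation matrix whose columns are the frame's x, y, z axes.
In Python, from plant import status, imaging, manip gives the robot as it stands.
- The arm moves only by the tool send_rows, never from a script. Its argument "moves" is a list of rows, each an object of numbers: "tx", "ty", "tz": the shift along the world's x, y, z normalised to -1 to 1, where 1 is 50 cm; "wx", "wy", "wz": the turn, a rotation vector about the world's x, y, z normalised to -1 to 1, where 1 is 30 degrees; "grip": the closure in counts, from 0 (fully open) to 255 (shut). A call has 1 to 10 rows; each row is the pose to reach, as a shift and turn from the pose commanded when the call began; what a row does not reach only later rows make up. A row lasts 1/8 s, in which the tool goes at most 62.5 mm and 10.7 degrees, less where a joint would pass 70% of its speed; a pose out of reach is approached as far as the arm can. A call with a number of a shift or a turn outside -1 to 1 is refused whole. A call with a gripper value outside its range is refused whole. The fingers move at their own pace and stop on an object; "squeeze" is the grip in N (left out, the last holds). Time passes only in rows, so rows that repeat a pose let the fingers close. It gives the time, the measured TCP pose, the force, the opening and the grip force at its end, in the units of the state.
- status.read_state(): the state, without advancing time (a new reading comes with each control period).
- imaging.grab_frame(name): name is "scene" or "top"; returns a dict with "frame" (420x560x3 uint8, red, green, blue), "z_map" (420x560 float32, m along the optical axis (not along the pixel's ray), 0 where there is no reading), "intrinsics" (3x3 intrinsics, pixels), "k1" (the pictures are not rectified: a ray, as slopes to the right and down, at radius r is drawn at 1 + k1 r^2 times it, then the intrinsics apply), "R" (3x3) and "t" (3): a world point X has camera coordinates R X + t. Camera axes: x right, y down, z forward; pixel columns grow to the right and rows downward; lengths in m; the calibration is good to about 2 mm. A picture is of the moment at which its call begins.
- manip.sign_off(): hands the job in; it is judged then, once.
The state is a dict: "time_s": time; "joints": joint angles; "qd": joint speeds; "tau": joint torques, N m; "tool_pos": TCP position; "ee_rot": TCP orientation; "contact_force": force on the tool from outside, world axes, zero at the start; "wrist_torque": the same for the moment, N m; "grip_width": finger opening in m; "grip_force": force on a finger pad.
Only numpy, scipy, OpenCV 4.12 (cv2) and the standard library are available. Lean on these libraries where they do the work, as an engineer would, in place of code of your own. Each camera call takes 0.05 s, during which the arm holds its last target. There are 200 camera calls.

TASK

Slide the freshly glued picture panel gently home into the corner of the press bed, flat against both the brass end stop and the brass side fence, then wind the crank clockwise to bring the screw down on the batten until the red tab pops out of the load capsule above the foot, and stop right there: do not tighten on past it, and let go of the crank. Keep the gripper off the red tab, and do not disturb the glue bottle, the tape roll or the loupe.

Things in the scene. Friction and masses are not known exactly. Their poses are not given: they have to be found in the camera images.
- press: Cast-iron C-frame screw press bolted to the bench. Sizes in mm. Origin on the bench below the vertical screw axis; z up, mouth open to -x. Bed: x -150 to 105, y -90 to 75, top z = 25. Head 60 x 60 round the axis, z 124 to 172; behind it arm and column (60 wide, front at x = 46). Only screw, crank and tab move.
- stop: Brass L-shaped stop fixed on the bed, origin and axes as the press: end stop with its face at x = +30 mm (y -72 to +58) and side fence with its face at y = +50 mm (x -150 to +38). Both 8 thick, top at z = 37 mm.
- board: Loose plywood panel on the bed, 150 x 100 x 15 mm, 0.2 to 0.35 kg, slides easily; origin centred underneath, x along it. On top, across it, 96 mm long: at the near end a spacer strip 20 wide, 18 high, centred at x = -62; at the far end a batten 30 wide, centred at x = +45, 12 to 22 high by piece. Starts up to 45 mm short of the end stop, 22 mm off the fence, 0.1 rad askew. Home: press x = -45, y = 0, parallel.
- foot: Steel foot, disc 44 mm across, that presses the batten; its underside lies 68 mm above this body's origin, on the screw axis. It goes down with the screw without turning, and is sprung in the dark load capsule (52 mm across, from 18 to 50 mm above the underside): it gives way from 40 N on, by 1 mm per 20 N.
- crank (a joint): Crank angle, rad, grows clockwise seen from above (tightening); screw, crank and knob go down 10 mm a turn. At 0 the crank points to press +x and the foot's underside is 68 mm over the bench; starts within 1.2 rad of 0. The foot meets the batten at 0.6 to 1.6 turns by piece, some 0.45 turn before the set force. Friction 0.2 N m, rising by 0.2 to the set force. Stays where left.
- crank_grip (a point): Point on the axis of the crank's upright black knob, 55 mm from the screw axis, 25 mm above the crank arm. The knob, 18 mm across, stands from 24 below to 22 mm above this point and spins freely on its own axis, so a gripper of fixed heading can lead it round. The crank's hub is 26 mm across and at most 8 mm higher than the arm.
- tab (a joint): Red indicator tab, 24 wide, 8 mm high, in the press +y side of the load capsule, 34 mm above the foot's underside: how far it is out, m, 0.001 = held in, 0.018 = popped. It creeps a few mm, then snaps out by itself when the clamping force reaches about 120 N and then stays out; each further eighth of a turn of the crank adds about 25 N.
- flag: The red indicator tab as a body; axes as the press, origin on the screw axis and 68 mm below the unloaded foot's underside until it pops, then 18 mm farther to press +y.
- glue: Bystander: white glue bottle with red cap, 44 mm across, 120 high, upright; origin at the centre of its underside.
- tape: Bystander: black roll of tape lying flat, 92 mm across, 24 high; origin at the centre of its underside.
- loupe: Bystander: dark metal loupe, 52 mm across, 38 high, upright; origin at the centre of its underside.
Things that resemble listed ones, but are neither listed nor needed, are in the scene too. There is more than one size of the board; the job needs the smaller.

How it is judged:
On the way, in this order (a step that is already met when the one before it is completed fails the run):
1. the panel lies home against the end stop and the side fence (x of board in the frame of press above -0.048 m and y of board in the frame of press above -0.003 m and angle between the x axis of board and the x axis of press, either way round below 0.035 rad), for 0.2 s.
2. the red tab has popped out with the panel clamped (value of joint tab above 0.014 m and contact force between foot and board above 100 N), for 0.2 s.
At the end, for the whole second after the job is handed in: The panel lies within 3 mm of both the end stop and the side fence and within 0.035 rad of square, clamped under the foot with at least 100 N, the red tab is out (over 14 mm), and the crank has been let go with everything at rest (all of step 1 and all of step 2 and linear speed of board below 0.02 m/s); the robot touches nothing.
It fails at once if the clamping force goes over 145 N (tightened on past the tab) (contact force between foot and board above 145 N).
It fails at once if the panel is rammed against the stops with over 50 N (contact force between board and stop above 50 N).
It fails at once if the robot works the red tab itself (contact force between any of the fingers, the arm and flag above 1 N).
It fails at once if a bystander is moved more than 15 mm (distance of any of glue, tape, loupe from where it was at the start of the episode above 0.015 m).
It also fails if it takes over 54 s, if anything falls off the work surface, if the arm or the gripper's body presses on something with over 40 N, if the wrist force passes 120 N, or if a joint passes its speed limit or range.

## Working session

There is one attempt and no reset: what is moved stays moved. The work goes in short steps, Python scripts to look and compute and a tool call to move; the robot and the scene stay as the last step left them, time stands still between calls to the robot, and variables do not carry over. Pictures are saved under pics/ and viewed, at most 10 in all, crops included, and the job is handed in when it is done.

Besides the shell and the picture viewer there is one more tool, called as name([rows], argument=value, ...), one row to a line, values as JSON. send_rows: Moves the arm, as the interface text tells. Scaled input: -1 to 1 covers 50 cm each way for a shift and 30 degrees each way for a turn. Its arguments: {"type":"object","properties":{"moves":{"type":"array","items":{"type":"object","properties":{"tx":{"type":"number"},"ty":{"type":"number"},"tz":{"type":"number"},"wx":{"type":"number"},"wy":{"type":"number"},"wz":{"type":"number"},"grip":{"type":"number"}}}},"squeeze":{"type":"number"}},"required":["moves"]}

```bash
mkdir -p pics; ls; cat > h.py <<'E'
import numpy as np, cv2
from plant import status, imaging, manip
def pts(f):
    z=f["z_map"]; h,w=z.shape; K=np.array(f["intrinsics"]); 
    u,v=np.meshgrid(np.arange(w),np.arange(h)); 
    p=cv2.undistortPoints(np.stack([u,v],-1).reshape(-1,1,2).astype(np.float64),K,np.array([f["k1"],0,0,0.])).reshape(h,w,2)
    c=np.dstack([p*z[...,None],z]); R=np.array(f["R"]);t=np.array(f["t"])
    X=(c-t)@R; X[z==0]=np.nan
    return X
def save(n,img): cv2.imwrite(n,cv2.cvtColor(img,cv2.COLOR_RGB2BGR))
E
python3 - <<'E'
from h import *
for n in("scene","top"):
    f=imaging.grab_frame(n); save(f"pics/{n}0.png",f["frame"]); np.savez(n+"0.npz",X=pts(f),frame=f["frame"]); print(n,f["intrinsics"],f["k1"],f["R"],f["t"])
print(status.read_state())
E
```

```text
pics
scene [[387.73552526   0.         276.89289841]
 [  0.         387.73552526 204.17251596]
 [  0.           0.           1.        ]] -0.08884941589671509 [[ 0.68182203  0.73149197 -0.00618188]
 [ 0.53730548 -0.50652016 -0.67434423]
 [-0.49640864  0.45646119 -0.73839125]] [-0.42458782 -0.17048628  1.30067841]
top [[413.47321931   0.         282.60915327]
 [  0.         413.47321931 209.34741224]
 [  0.           0.           1.        ]] -0.010512456341337902 [[ 0.00597243 -0.99997584  0.00355551]
 [-0.99809386 -0.00617952 -0.0614041 ]
 [ 0.06142459 -0.003182   -0.99810665]] [0.02568033 0.55857393 1.01560785]
{'time_s': 0.1, 'joints': array([ 1.07130001e+00,  1.04641858e-01,  9.65790969e-02,  1.56388932e+00,
       -4.16058913e-06,  1.35311220e+00]), 'qd': array([ 0.00075197, -0.00036141,  0.00277171,  0.00049572,  0.00205968,
        0.00074139]), 'tau': array([ 6.27869245e-03, -5.58211291e+01,  5.04717064e+01,  1.32385246e-02,
       -2.67911082e-04, -5.26183317e-05]), 'tool_pos': array([0.16669054, 0.5760608 , 0.20821641]), 'ee_rot': array([[-9.60552985e-01,  2.78096496e-01, -5.49937068e-04],
       [ 2.78096932e-01,  9.60552478e-01, -1.01654557e-03],
       [ 2.45545653e-04, -1.12938169e-03, -9.99999332e-01]]), 'contact_force': array([-0.09868155, -0.57987195,  0.07864422]), 'wrist_torque': array([ 0.01903509, -0.03896146, -0.01543259]), 'grip_force': 0.0, 'grip_width': 0.08568797403527387}
```

View pics/scene0.png

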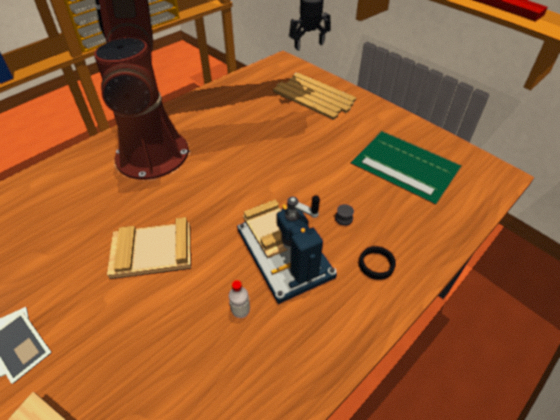

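View pics/top0.png

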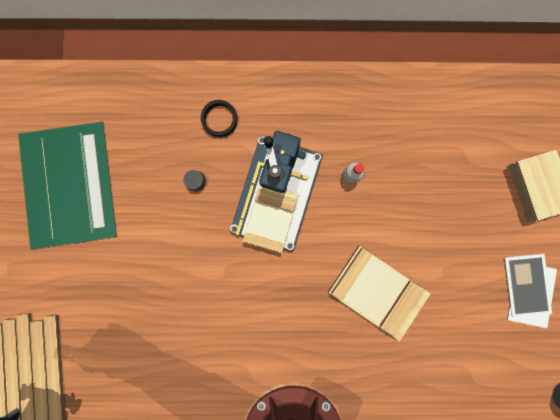

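The scene view shows the press at about (290,245), with the black knob at (315,203), the loupe at (345,215), the tape at (377,262) and the glue at (239,300). In the top view the bed lies around (277,195), with its near end at (265,235), the knob at about (268,141), the spacer at (265,243) and the batten at (277,199). The larger decoy board is at (380,293).

```bash
python3 - <<'E'
from h import *
d=np.load("top0.npz");X=d["X"];F=d["frame"];
c=cv2.resize(F[120:265,215:385],None,fx=4.5,fy=4,interpolation=cv2.INTER_CUBIC)
c=cv2.resize(F[120:265,215:385],None,fx=4,fy=4,interpolation=cv2.INTER_CUBIC)
save("pics/c.png",c)
s=np.zeros(X.shape[:2],bool);s[120:265,220:330]=1
z=X[...,2]
m=s&(z>0.016)
r=cv2.minAreaRect(X[m][:,:2].astype(np.float32));print("all>16mm",r)
m=s&(z>0.016)&(z<.034);hsv=cv2.cvtColor(F,cv2.COLOR_RGB2HSV)
print("bed z hist",np.histogram(z[s],bins=[-.01,.01,.02,.03,.038,.045,.055,.065,.08,.1,.13,.16,.18,.2,.21,.22,.25]))
g=m&(hsv[...,1]<60); r=cv2.minAreaRect(X[g][:,:2].astype(np.float32));print("grey",r,cv2.boxPoints(r))
for a,b in((.034,.045),(.05,.065),(.17,.19),(.19,.25)):
    k=s&(z>a)&(z<b);n,l,st,ce=cv2.connectedComponentsWithStats(k.astype(np.uint8))
    for i in range(1,n):
        if st[i,4]>8:
            P=X[l==i];print(a,b,st[i],np.nanmean(P,0).round(4),cv2.minAreaRect(P[:,:2].astype(np.float32)))
E
```

```text
all>16mm ((0.6170021891593933, 0.09139596670866013), (0.2620392143726349, 0.28677552938461304), 73.19929504394531)
bed z hist (array([8579,   79, 2636,  736, 1272,   54,  810,    6,   11,   15,   59,
       1265,    2,    1,  132,  156]), array([-0.01 ,  0.01 ,  0.02 ,  0.03 ,  0.038,  0.045,  0.055,  0.065,
        0.08 ,  0.1  ,  0.13 ,  0.16 ,  0.18 ,  0.2  ,  0.21 ,  0.22 ,
        0.25 ]))
grey ((0.6230597496032715, 0.08957154303789139), (0.2614908814430237, 0.2745736837387085), 73.3251953125) [[ 0.45402998  0.00371709]
 [ 0.7170575  -0.07506888]
 [ 0.7920895   0.17542599]
 [ 0.529062    0.25421196]]
0.034 0.045 [297 151   9   7  37] [ 0.6946 -0.0146  0.0368] ((0.6943739652633667, -0.015468309633433819), (0.017980435863137245, 0.013644175603985786), 76.48529052734375)
0.034 0.045 [236 162  29  73 222] [0.5888 0.1127 0.0363] ((0.5860384702682495, 0.11390843987464905), (0.015458737500011921, 0.1868845820426941), 70.7040786743164)
0.034 0.045 [291 172  17   8  48] [ 0.6414 -0.0112  0.0362] ((0.6415081024169922, -0.010886883363127708), (0.04273302108049393, 0.007977229543030262), 73
[... 793 characters left out ...]
177223206, 0.03033972531557083), 73.83438110351562)
0.05 0.065 [243 233  41  19 340] [0.4767 0.0764 0.0572] ((0.4766412079334259, 0.07633879780769348), (0.09549016505479813, 0.0201161690056324), 74.31089782714844)
0.17 0.19 [273 131  26  31 368] [0.6887 0.0247 0.1717] ((0.6831730008125305, 0.0282968208193779), (0.056357916444540024, 0.05879552662372589), 72.68744659423828)
0.17 0.19 [260 160  31  30 358] [0.6201 0.0453 0.1726] ((0.6251494288444519, 0.0457894429564476), (0.05734245106577873, 0.05845561996102333), 78.0180435180664)
0.19 0.25 [264 143  17  35 289] [0.641  0.0509 0.2218] ((0.6441287398338318, 0.050295211374759674), (0.06684429943561554, 0.023860635235905647), 10.155391693115234)
```

View pics/c.png

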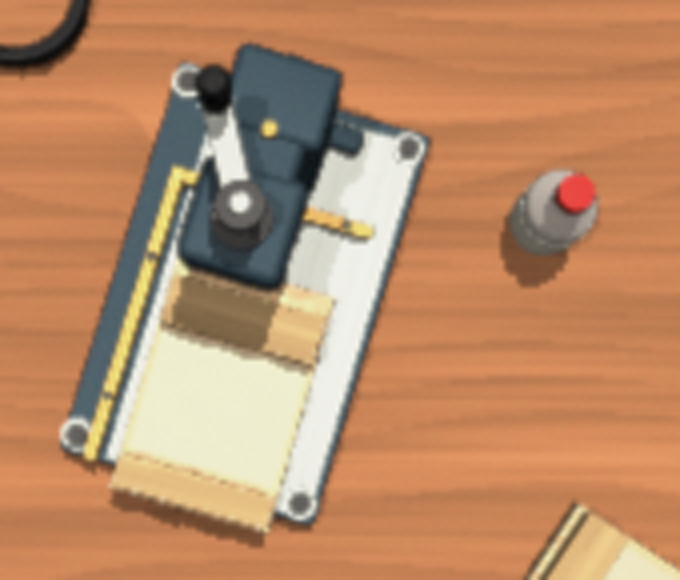

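The crop shows the bed with four corner bolts. The fence is a yellow strip on the left, running (185,170)-(90,455), and the end stop stub is at (340,222). The knob is at (213,88) and the hub at (240,205). The panel is 107 mm between spacer and batten, as given. Next is the press frame.

```bash
python3 - <<'E'
from h import *
from scipy.optimize import least_squares
d=np.load("top0.npz");X=d["X"];F=d["frame"];z=X[...,2]
s=np.zeros(z.shape,bool);s[128:265,228:325]=1
hsv=cv2.cvtColor(F,cv2.COLOR_RGB2HSV).astype(int)
# fence: brass by colour and height
br=s&(hsv[...,0]>18)&(hsv[...,0]<32)&(hsv[...,1]>110)&(hsv[...,2]>120)&(z>.03)&(z<.0385)
n,l,st,ce=cv2.connectedComponentsWithStats(br.astype(np.uint8),connectivity=8)
for i in range(1,n):
    if st[i,4]>15:
        P=X[l==i][:,:2]; v=cv2.fitLine(P.astype(np.float32),cv2.DIST_HUBER,0,.01,.01).ravel(); e=(P-v[2:])@v[:2]
        print(st[i],v.round(4),np.degrees(np.arctan2(v[1],v[0])),"ends",(v[2:]+v[:2]*e.min()).round(4),(v[2:]+v[:2]*e.max()).round(4),X[l==i][:,2].mean())
# bed silhouette edges
m=s&(z>.012)&(z<.03)
mm=cv2.morphologyEx((s&(z>.012)).astype(np.uint8),cv2.MORPH_OPEN,np.ones((3,3)))
# right edge (-y) : last bed pixel per row; left edge: first
R=[];L=[]
for r in range(165,235):
    k=np.where(m[r])[0]
    R.append(X[r,k.max(),:2])
    if r<222:L.append(X[r,k.min(),:2])
for n_,E in(("right",R),("left",L)):
    v=cv2.fitLine(np.array(E,np.float32),cv2.DIST_HUBER,0,.01,.01).ravel();print(n_,v.round(4),np.degrees(np.arctan2(v[1],v[0])))
# knob and hub
k=s&(z>.19); k2=X[k]; print(np.percentile(k2[:,2],[5,25,50,75,95]))
for a,b in((.2,.212),(.212,.219),(.219,.235),(.235,.27)):
    kk=s&(z>a)&(z<b);n,l,st,ce=cv2.connectedComponentsWithStats(kk.astype(np.uint8))
    for i in range(1,n):
        if st[i,4]>5:P=X[l==i];print(a,st[i],P.mean(0).round(4),cv2.minEnclosingCircle(P[:,:2].astype(np.float32)))
E
```

```text
[252 162  12  22  66] [ 0.9392 -0.3434  0.6499  0.0938] -20.084389 ends [0.6232 0.1036] [0.6739 0.085 ] 0.03556225950070986
[291 173   9   3  19] [ 0.1193  0.9929  0.6448 -0.0014] 83.14719 ends [ 0.6437 -0.0107] [0.6461 0.0091] 0.035354013672809555
[241 185  13  34 103] [ 0.959  -0.2835  0.5832  0.1147] -16.468851 ends [0.5362 0.1286] [0.6176 0.1046] 0.035336760663384835
[236 220   7  15  45] [ 0.9577 -0.2877  0.5135  0.1354] -16.71882 ends [0.4956 0.1408] [0.531  0.1301] 0.035087865782888486
right [ 0.9576 -0.288   0.5831 -0.0339] -16.737339
left [ 0.958  -0.2866  0.6146  0.1261] -16.656343
[0.21596162 0.21813709 0.22232595 0.23059101 0.2647731 ]
0.212 [266 148  11  19 105] [0.6539 0.0539 0.2173] ((0.6531257629394531, 0.05573452636599541), 0.019320353865623474)
0.219 [265 145   8   5  12] [0.6702 0.0571 0.2272] ((0.6722362041473389, 0.05879512429237366), 0.00732214841991663)
0.219 [269 162  12  16 131] [0.6237 0.0466 0.2232] ((0.6264336109161377, 0.04656989127397537), 0.015496838837862015)
0.235 [264 136   9  12  88] [0.6747 0.0589 0.2589] ((0.6765998601913452, 0.05905140936374664), 0.00890582799911499)
```

send_rows([
  {"tx": 0.1, "ty": -0.1, "wz": -0.33},
  {"tx": 0.15, "ty": -0.22, "wz": -0.67},
  {"tx": 0.2, "ty": -0.34, "wz": -1},
  {"tx": 0.2, "ty": -0.34, "wz": -1},
])

```text
schema error: expected keys tx, ty, tz, wx, wy, wz, grip
```

send_rows([
  {"tx": 0.1, "ty": -0.1, "wz": -0.33},
  {"tx": 0.15, "ty": -0.22, "wz": -0.67},
  {"tx": 0.2, "ty": -0.33, "wz": -1},
  {"tx": 0.2, "ty": -0.33, "wz": -1},
])

```text
schema error: expected keys tx, ty, tz, wx, wy, wz, grip
```

send_rows([
  {"tx": 0.1, "ty": -0.1, "wz": -0.33, "grip": 100},
  {"tx": 0.16, "ty": -0.22, "wz": -0.67, "grip": 100},
  {"tx": 0.22, "ty": -0.33, "tz": -0.1, "wz": -0.99, "grip": 100},
  {"tx": 0.22, "ty": -0.33, "tz": -0.2, "wz": -0.99, "grip": 100},
  {"tx": 0.22, "ty": -0.33, "tz": -0.2, "wz": -0.99, "grip": 100},
])

```text
schema error: expected keys tx, ty, tz, wx, wy, wz, grip
```

send_rows([
  {"tx": 0.1, "ty": -0.1, "tz": 0, "wx": 0, "wy": 0, "wz": -0.33, "grip": 0},
  {"tx": 0.15, "ty": -0.22, "tz": 0, "wx": 0, "wy": 0, "wz": -0.67, "grip": 0},
  {"tx": 0.2, "ty": -0.34, "tz": 0, "wx": 0, "wy": 0, "wz": -1, "grip": 0},
  {"tx": 0.2, "ty": -0.34, "tz": 0, "wx": 0, "wy": 0, "wz": -1, "grip": 0},
])

```text
time_s: 0.6
tool_pos: [0.2678, 0.4039, 0.2087]
ee_rot: [[-0.689, 0.725, 0.0], [0.725, 0.689, -0.0], [-0.0, -0.0, -1.0]]
contact_force: [-0.0, 0.4, 0.8]
grip_width: 0.0853
grip_force: 0.0
```

send_rows([
  {"tx": 0.1, "ty": -0.1, "tz": 0, "wx": 0, "wy": 0, "wz": -0.33, "grip": 0},
  {"tx": 0.15, "ty": -0.22, "tz": 0, "wx": 0, "wy": 0, "wz": -0.67, "grip": 0},
  {"tx": 0.2, "ty": -0.33, "tz": 0, "wx": 0, "wy": 0, "wz": -1, "grip": 0},
  {"tx": 0.2, "ty": -0.33, "tz": 0, "wx": 0, "wy": 0, "wz": -1, "grip": 0},
])

```text
time_s: 1.1
tool_pos: [0.3682, 0.239, 0.2088]
ee_rot: [[-0.235, 0.972, 0.0], [0.972, 0.235, -0.0], [-0.0, 0.0, -1.0]]
contact_force: [-0.3, 0.3, 0.6]
grip_width: 0.0854
grip_force: 0.0
```

send_rows([
  {"tx": 0.1, "ty": -0.1, "tz": 0, "wx": 0, "wy": 0, "wz": -0.33, "grip": 100},
  {"tx": 0.16, "ty": -0.22, "tz": 0, "wx": 0, "wy": 0, "wz": -0.67, "grip": 100},
  {"tx": 0.22, "ty": -0.33, "tz": -0.1, "wx": 0, "wy": 0, "wz": -0.99, "grip": 100},
  {"tx": 0.22, "ty": -0.33, "tz": -0.2, "wx": 0, "wy": 0, "wz": -0.99, "grip": 100},
  {"tx": 0.22, "ty": -0.33, "tz": -0.2, "wx": 0, "wy": 0, "wz": -0.99, "grip": 100},
])

```text
time_s: 1.72
tool_pos: [0.4745, 0.0767, 0.1048]
ee_rot: [[0.272, 0.962, -0.007], [0.962, -0.272, 0.001], [-0.001, -0.007, -1.0]]
contact_force: [-0.7, 0.3, -0.2]
grip_width: 0.052
grip_force: 0.0
```

send_rows([
  {"tx": 0.004, "ty": 0, "tz": -0.06, "wx": 0, "wy": 0, "wz": 0, "grip": 110},
  {"tx": 0.004, "ty": 0, "tz": -0.108, "wx": 0, "wy": 0, "wz": 0, "grip": 110},
  {"tx": 0.004, "ty": 0, "tz": -0.108, "wx": 0, "wy": 0, "wz": 0, "grip": 110},
])

```text
time_s: 2.1
tool_pos: [0.4781, 0.0779, 0.055]
ee_rot: [[0.27, 0.963, -0.001], [0.963, -0.27, 0.0], [0.0, -0.001, -1.0]]
contact_force: [0.3, 0.3, 0.2]
grip_width: 0.0484
grip_force: 0.0
```

```bash
python3 - <<'E'
from h import *
f=imaging.grab_frame("top");g=imaging.grab_frame("scene")
a=cv2.resize(f["frame"][130:265,200:335],(400,400),interpolation=cv2.INTER_CUBIC);b=cv2.resize(g["frame"][180:315,220:355],(400,400),interpolation=cv2.INTER_CUBIC)
save("pics/g.png",np.hstack([a,b]))
s=status.read_state();print(s["tool_pos"],s["contact_force"],s["grip_width"])
E
```

```text
[0.479618   0.07732387 0.05683668] [ 0.44777884 -0.4363329   1.36738301] 0.04839497936193595
```

View pics/g.png

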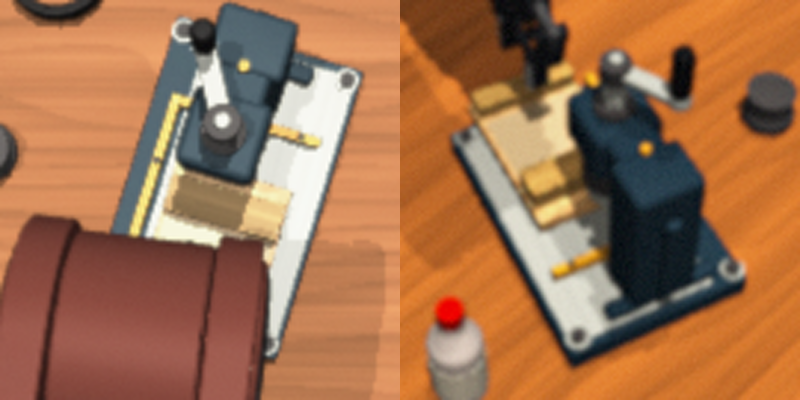

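The fingers straddle the spacer at the near end (right half of the picture, about (545,70)). The tab side is not visible yet. Closing on the spacer now.

send_rows([
  {"tx": 0, "ty": 0, "tz": -0.008, "wx": 0, "wy": 0, "wz": 0, "grip": 110},
  {"tx": 0, "ty": 0, "tz": -0.008, "wx": 0, "wy": 0, "wz": 0, "grip": 150},
  {"tx": 0, "ty": 0, "tz": -0.008, "wx": 0, "wy": 0, "wz": 0, "grip": 220},
  {"tx": 0, "ty": 0, "tz": -0.008, "wx": 0, "wy": 0, "wz": 0, "grip": 220},
  {"tx": 0, "ty": 0, "tz": -0.008, "wx": 0, "wy": 0, "wz": 0, "grip": 220},
], squeeze=20)

```text
time_s: 2.82
tool_pos: [0.4789, 0.0763, 0.051]
ee_rot: [[0.273, 0.962, 0.0], [0.962, -0.273, -0.0], [0.0, 0.0, -1.0]]
contact_force: [0.6, -1.0, 0.2]
grip_width: 0.0118
grip_force: 0.0
```

```bash
python3 - <<'E'
from h import *
f=imaging.grab_frame("top");g=imaging.grab_frame("scene")
a=cv2.resize(f["frame"][130:265,200:335],(400,500),interpolation=cv2.INTER_CUBIC);b=cv2.resize(g["frame"][165:265,220:300],(400,500),interpolation=cv2.INTER_CUBIC)
save("pics/g2.png",np.hstack([a,b]))
s=status.read_state();print(s["tool_pos"],s["contact_force"],s["grip_width"],s["grip_force"])
X=pts(f);m=np.zeros(X.shape[:2],bool);m[185:215,250:300]=1;m&=(X[...,2]>.05)&(X[...,2]<.066);P=X[m];print(P.mean(0),cv2.minAreaRect(P[:,:2].astype(np.float32)))
E
```

```text
[0.47888049 0.07630969 0.05095565] [-0.2216214   0.01212069 -0.72970056] 0.011932001926529876 0.0
[0.57925497 0.04735732 0.06020505] ((0.579544186592102, 0.04747460037469864), (0.09598251432180405, 0.03020590916275978), 74.36566925048828)
```

View pics/g2.png

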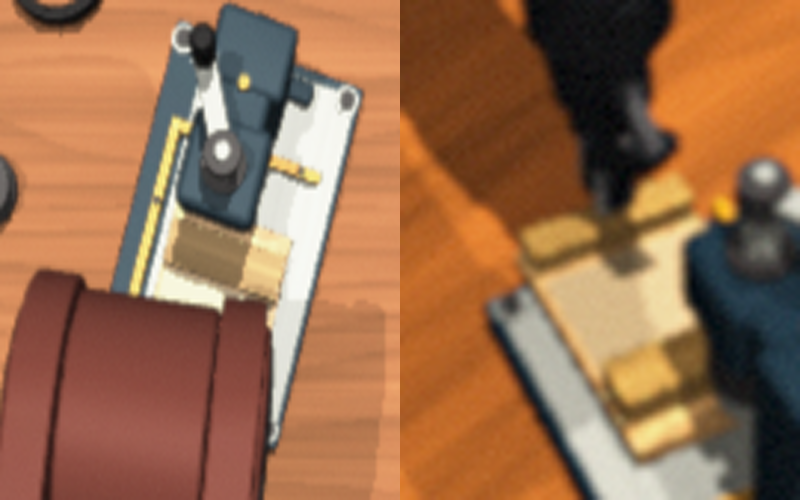

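```bash
python3 - <<'E'
from h import *
g=imaging.grab_frame("scene");X=pts(g);F=g["frame"].astype(int)
for r in range(190,220,2):
    print(r,[(c,tuple((X[r,c]*1000).round().astype(int)),F[r,c].sum()) for c in (256,259,262,265,268)])
E
```

```text
190 [(256, (np.int64(488), np.int64(55), np.int64(147)), np.int64(31)), (259, (np.int64(488), np.int64(65), np.int64(141)), np.int64(29)), (262, (np.int64(494), np.int64(70), np.int64(142)), np.int64(55)), (265, (np.int64(517), np.int64(60), np.int64(165)), np.int64(78)), (268, (np.int64(527), np.int64(61), np.int64(173)), np.int64(254))]
192 [(256, (np.int64(487), np.int64(55), np.int64(139)), np.int64(97)), (259, (np.int64(495), np.int64(58), np.int64(144)), np.int64(43)), (262, (np.int64(496), np.int64(67), np.int64(138)), np.int64(48)), (265, (np.int64(517), np.int64(60), np.int64(158)), np.int64(160)), (268, (np.int64(530), np.int64(59), np.int64(169)), np.int64(192))]
194 [(256, (np.int64(469), np.int64(69), np.int64(108)), np.int64(133)), (259, (np.int64(497), np.int64(57), np.int64(138)), np.int64(52)), (262, (np.int64(490), np.int64(72), np.int64(123)), np.int64(60)), (265, (np.int64(530), np.int64(49), np.int64(169)), np.int64(124)), (268, (np.int64(535), np.int64(54), np.int64(170)), np.int64(144))]
196 [(256, (np.int64(472), np.int64(67), np.int64(105)), np.int64(126)), (
[... 3307 characters left out ...]
8)), np.int64(493))]
216 [(256, (np.int64(483), np.int64(53), np.int64(44)), np.int64(358)), (259, (np.int64(485), np.int64(62), np.int64(40)), np.int64(411)), (262, (np.int64(491), np.int64(68), np.int64(40)), np.int64(237)), (265, (np.int64(496), np.int64(74), np.int64(39)), np.int64(241)), (268, (np.int64(503), np.int64(79), np.int64(40)), np.int64(342))]
218 [(256, (np.int64(484), np.int64(52), np.int64(38)), np.int64(541)), (259, (np.int64(491), np.int64(57), np.int64(40)), np.int64(531)), (262, (np.int64(496), np.int64(63), np.int64(39)), np.int64(316)), (265, (np.int64(502), np.int64(69), np.int64(40)), np.int64(245)), (268, (np.int64(508), np.int64(75), np.int64(40)), np.int64(355))]
```

The depth map puts the fingertips at z ≈ 0.08, about 25–30 mm higher than the stated tool geometry implies. I'll trust the measurement, so I'm opening, descending 28 mm with a force check, and closing again.

send_rows([
  {"tx": 0, "ty": 0, "tz": 0, "wx": 0, "wy": 0, "wz": 0, "grip": 110},
  {"tx": 0, "ty": 0, "tz": 0, "wx": 0, "wy": 0, "wz": 0, "grip": 110},
  {"tx": 0, "ty": 0, "tz": -0.02, "wx": 0, "wy": 0, "wz": 0, "grip": 110},
  {"tx": 0, "ty": 0, "tz": -0.04, "wx": 0, "wy": 0, "wz": 0, "grip": 110},
  {"tx": 0, "ty": 0, "tz": -0.056, "wx": 0, "wy": 0, "wz": 0, "grip": 110},
  {"tx": 0, "ty": 0, "tz": -0.056, "wx": 0, "wy": 0, "wz": 0, "grip": 110},
])

```text
time_s: 3.72
tool_pos: [0.4781, 0.0764, 0.0219]
ee_rot: [[0.273, 0.962, -0.002], [0.962, -0.273, 0.0], [-0.0, -0.002, -1.0]]
contact_force: [-0.3, 0.7, 0.9]
grip_width: 0.0484
grip_force: 0.0
```

send_rows([
  {"tx": 0, "ty": 0, "tz": 0, "wx": 0, "wy": 0, "wz": 0, "grip": 170},
  {"tx": 0, "ty": 0, "tz": 0, "wx": 0, "wy": 0, "wz": 0, "grip": 230},
  {"tx": 0, "ty": 0, "tz": 0, "wx": 0, "wy": 0, "wz": 0, "grip": 230},
  {"tx": 0, "ty": 0, "tz": 0, "wx": 0, "wy": 0, "wz": 0, "grip": 230},
])

```text
time_s: 4.22
tool_pos: [0.4792, 0.0763, 0.0234]
ee_rot: [[0.273, 0.962, 0.001], [0.962, -0.273, -0.0], [0.0, 0.001, -1.0]]
contact_force: [-0.3, 0.1, 4.8]
grip_width: 0.0195
grip_force: 22.5
```

```bash
python3 - <<'E'
from h import *
g=imaging.grab_frame("scene")
save("pics/g3.png",cv2.resize(g["frame"][165:265,220:320],(500,500),interpolation=cv2.INTER_CUBIC))
s=status.read_state();print(s["tool_pos"],s["contact_force"],s["grip_width"],s["grip_force"])
E
```

```text
[0.47925956 0.07635678 0.02339031] [-0.24418268 -0.56783573  4.90177234] 0.01901215070509263 22.539248764514923
```

View pics/g3.png

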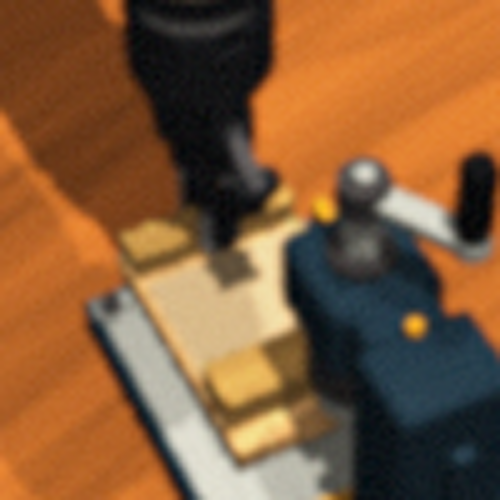

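The spacer is gripped (19.5 mm, 22 N). I'm now dragging the panel to about 4 mm short of both stops and squaring it.

send_rows([
  {"tx": 0, "ty": 0, "tz": 0.002, "wx": 0, "wy": 0, "wz": -0.015, "grip": 230},
  {"tx": 0.015, "ty": -0.001, "tz": 0.002, "wx": 0, "wy": 0, "wz": -0.03, "grip": 230},
  {"tx": 0.03, "ty": -0.002, "tz": 0.002, "wx": 0, "wy": 0, "wz": -0.03, "grip": 230},
  {"tx": 0.045, "ty": -0.003, "tz": 0.002, "wx": 0, "wy": 0, "wz": -0.03, "grip": 230},
  {"tx": 0.06, "ty": -0.004, "tz": 0.002, "wx": 0, "wy": 0, "wz": -0.03, "grip": 230},
  {"tx": 0.07, "ty": -0.005, "tz": 0.002, "wx": 0, "wy": 0, "wz": -0.03, "grip": 230},
  {"tx": 0.08, "ty": -0.005, "tz": 0.002, "wx": 0, "wy": 0, "wz": -0.03, "grip": 230},
  {"tx": 0.08, "ty": -0.005, "tz": 0.002, "wx": 0, "wy": 0, "wz": -0.03, "grip": 230},
])

```text
time_s: 5.28
tool_pos: [0.519, 0.0739, 0.0239]
ee_rot: [[0.288, 0.958, -0.0], [0.958, -0.288, -0.0], [-0.0, -0.0, -1.0]]
contact_force: [-0.2, 0.5, -2.4]
grip_width: 0.0193
grip_force: 21.7
```

```bash
cat > b.py <<'E'
from h import *
f=imaging.grab_frame("top");X=pts(f)
np.save("x.npy",X);save("pics/last.png",f["frame"])
u=np.array([.958,-.2866]);w=np.array([.2866,.958]);o=np.array([.6239,.0461])
q=(X[...,:2]-o); PX=q@u;PY=q@w;z=X[...,2]
m=(abs(PX)<.2)&(abs(PY)<.09)&(z>.0375)&(z<.045)   # panel top
# -y edge of the panel: per row max column
m[:, :]&=(PY<.03)
E_=[]
for r in np.where(m.any(1))[0]:
    k=np.where(m[r])[0]; E_.append((PX[r,k.max()],PY[r,k.max()]))
E_=np.array(E_)*1000; E_=E_[E_[:,1]<-40]
v=cv2.fitLine(E_.astype(np.float32),cv2.DIST_HUBER,0,.01,.01).ravel();print("panel -y edge (mm press): n",len(E_),"pt",v[2:].round(1),"yaw",np.arctan(v[1]/v[0]).round(4),E_[:,0].min(),E_[:,0].max())
k=(abs(PX)<.1)&(abs(PY)<.07)&(z>.054)&(z<.066)
print("batten", k.sum(), cv2.minAreaRect(np.stack([PX[k],PY[k]],1).astype(np.float32)*1000) if k.sum() else 0, PX[k].min() if k.sum() else 0)
s=status.read_state();print(s["tool_pos"],s["contact_force"],s["grip_width"],s["grip_force"],s["time_s"])
E
python3 b.py
```

```text
panel -y edge (mm press): n 23 pt [ 12.4 -51.9] yaw 0.0787 -24.670341667746072 88.15768715412736
batten 91 ((31.72189712524414, -5.704189300537109), (96.1072998046875, 94.01908111572266), 87.55846405029297) -0.017263984640372616
[0.51879727 0.07390695 0.02383582] [-0.23043315 -0.07918402 -3.08566047] 0.01935286873882654 21.75183802843094 5.325
```

send_rows([
  {"tx": 0.002, "ty": -0.0006, "tz": 0, "wx": 0, "wy": 0, "wz": 0, "grip": 230},
  {"tx": 0.004, "ty": -0.0012, "tz": 0, "wx": 0, "wy": 0, "wz": 0, "grip": 230},
  {"tx": 0.004, "ty": -0.0012, "tz": 0, "wx": 0, "wy": 0, "wz": 0, "grip": 230},
])

```text
time_s: 5.7
tool_pos: [0.5208, 0.0732, 0.0239]
ee_rot: [[0.288, 0.958, 0.0], [0.958, -0.288, -0.0], [-0.0, 0.0, -1.0]]
contact_force: [-0.3, -0.1, -2.9]
grip_width: 0.0188
grip_force: 21.7
```

send_rows([
  {"tx": 0.002, "ty": -0.0006, "tz": 0, "wx": 0, "wy": 0, "wz": 0, "grip": 230},
  {"tx": 0.002, "ty": -0.0006, "tz": 0, "wx": 0, "wy": 0, "wz": 0, "grip": 230},
])

```text
time_s: 5.95
tool_pos: [0.5209, 0.0733, 0.0236]
ee_rot: [[0.288, 0.958, -0.002], [0.958, -0.288, 0.0], [-0.0, -0.002, -1.0]]
contact_force: [-4.4, 1.6, -1.2]
grip_width: 0.0193
grip_force: 21.9
```

send_rows([
  {"tx": 0.0012, "ty": 0.004, "tz": 0, "wx": 0, "wy": 0, "wz": 0, "grip": 230},
  {"tx": 0.0012, "ty": 0.004, "tz": 0, "wx": 0, "wy": 0, "wz": 0, "grip": 230},
])

```text
time_s: 6.2
tool_pos: [0.5215, 0.0752, 0.0236]
ee_rot: [[0.288, 0.958, -0.002], [0.958, -0.288, 0.0], [-0.0, -0.002, -1.0]]
contact_force: [-4.9, 0.8, -1.3]
grip_width: 0.0193
grip_force: 21.9
```

The end stop is reached at about 5 N. Next I'm closing on the fence.

send_rows([
  {"tx": 0.0006, "ty": 0.002, "tz": 0, "wx": 0, "wy": 0, "wz": 0, "grip": 230},
  {"tx": 0.0006, "ty": 0.002, "tz": 0, "wx": 0, "wy": 0, "wz": 0, "grip": 230},
])

```text
time_s: 6.45
tool_pos: [0.5218, 0.0761, 0.0236]
ee_rot: [[0.288, 0.958, -0.002], [0.958, -0.288, 0.0], [-0.001, -0.002, -1.0]]
contact_force: [-5.5, 0.5, -0.5]
grip_width: 0.0194
grip_force: 21.9
```

send_rows([
  {"tx": 0.0006, "ty": 0.002, "tz": 0, "wx": 0, "wy": 0, "wz": 0, "grip": 230},
  {"tx": 0.0006, "ty": 0.002, "tz": 0, "wx": 0, "wy": 0, "wz": 0, "grip": 230},
])

```text
time_s: 6.7
tool_pos: [0.5221, 0.0771, 0.0236]
ee_rot: [[0.288, 0.958, -0.002], [0.958, -0.288, 0.0], [-0.001, -0.002, -1.0]]
contact_force: [-5.0, 1.1, -1.1]
grip_width: 0.0196
grip_force: 21.9
```

send_rows([
  {"tx": 0.0003, "ty": 0.001, "tz": 0, "wx": 0, "wy": 0, "wz": 0, "grip": 230},
  {"tx": 0.0003, "ty": 0.001, "tz": 0, "wx": 0, "wy": 0, "wz": 0, "grip": 230},
])

```text
time_s: 6.95
tool_pos: [0.5222, 0.0776, 0.0236]
ee_rot: [[0.288, 0.958, -0.002], [0.958, -0.288, -0.0], [-0.001, -0.002, -1.0]]
contact_force: [-5.2, 0.0, -1.4]
grip_width: 0.0199
grip_force: 21.9
```

```bash
python3 b.py
```

```text
panel -y edge (mm press): n 30 pt [ -5.  -48.8] yaw 0.0091 -43.78468159108833 89.45850675348227
batten 114 ((34.09325408935547, -2.5254249572753906), (96.66935729980469, 92.7669677734375), 85.6194839477539) -0.01573668011429273
[0.52221913 0.07754494 0.02358404] [-4.8244576   0.12903047 -1.81757882] 0.019405678467380134 21.93633645772934 7.0
```

send_rows([
  {"tx": 0.0005, "ty": 0.0015, "tz": 0, "wx": 0, "wy": 0, "wz": 0, "grip": 230},
  {"tx": 0.0005, "ty": 0.0015, "tz": 0, "wx": 0, "wy": 0, "wz": 0, "grip": 230},
])

```text
time_s: 7.25
tool_pos: [0.5222, 0.0777, 0.0236]
ee_rot: [[0.288, 0.958, -0.002], [0.958, -0.288, -0.001], [-0.002, -0.002, -1.0]]
contact_force: [-6.5, -3.0, 0.1]
grip_width: 0.0193
grip_force: 22.0
```

send_rows([
  {"tx": 0.0005, "ty": 0.0015, "tz": 0, "wx": 0, "wy": 0, "wz": 0, "grip": 230},
  {"tx": 0.0005, "ty": 0.0015, "tz": 0, "wx": 0, "wy": 0, "wz": 0, "grip": 230},
])

```text
time_s: 7.5
tool_pos: [0.5222, 0.0777, 0.0236]
ee_rot: [[0.289, 0.957, -0.003], [0.957, -0.289, -0.003], [-0.004, -0.002, -1.0]]
contact_force: [-8.4, -6.8, 0.8]
grip_width: 0.0197
grip_force: 22.2
```

send_rows([
  {"tx": 0.0005, "ty": 0.0015, "tz": 0, "wx": 0, "wy": 0, "wz": 0, "grip": 230},
  {"tx": 0.0005, "ty": 0.0015, "tz": 0, "wx": 0, "wy": 0, "wz": 0, "grip": 230},
])

```text
time_s: 7.75
tool_pos: [0.5222, 0.0777, 0.0236]
ee_rot: [[0.289, 0.957, -0.004], [0.957, -0.289, -0.004], [-0.005, -0.002, -1.0]]
contact_force: [-10.4, -10.1, 2.2]
grip_width: 0.0196
grip_force: 22.3
```

Both contacts are firm (about 7 N on the end stop, 12 N on the fence). I'm relaxing the load, releasing and lifting clear.

send_rows([
  {"tx": -0.002, "ty": -0.002, "tz": 0, "wx": 0, "wy": 0, "wz": 0, "grip": 230},
  {"tx": -0.002, "ty": -0.002, "tz": 0, "wx": 0, "wy": 0, "wz": 0, "grip": 200},
  {"tx": -0.002, "ty": -0.002, "tz": 0, "wx": 0, "wy": 0, "wz": 0, "grip": 120},
  {"tx": -0.002, "ty": -0.002, "tz": 0, "wx": 0, "wy": 0, "wz": 0, "grip": 120},
  {"tx": -0.002, "ty": -0.002, "tz": 0.05, "wx": 0, "wy": 0, "wz": 0, "grip": 120},
  {"tx": -0.03, "ty": -0.002, "tz": 0.15, "wx": 0, "wy": 0, "wz": 0, "grip": 120},
  {"tx": -0.1, "ty": 0.05, "tz": 0.25, "wx": 0, "wy": 0, "wz": 0, "grip": 120},
  {"tx": -0.15, "ty": 0.15, "tz": 0.35, "wx": 0, "wy": 0, "wz": 0, "grip": 120},
  {"tx": -0.15, "ty": 0.26, "tz": 0.45, "wx": 0, "wy": 0, "wz": 0, "grip": 120},
  {"tx": -0.15, "ty": 0.3, "tz": 0.5, "wx": 0, "wy": 0, "wz": 0, "grip": 120},
])

```text
time_s: 9.0
tool_pos: [0.4487, 0.2314, 0.2761]
ee_rot: [[0.288, 0.958, 0.002], [0.958, -0.288, 0.001], [0.001, 0.002, -1.0]]
contact_force: [0.3, -0.8, 0.1]
grip_width: 0.0453
grip_force: 0.0
```

```bash
python3 - <<'E'
from h import *
f=imaging.grab_frame("top");X=pts(f);g=imaging.grab_frame("scene")
a=cv2.resize(f["frame"][130:265,220:335],(430,500),interpolation=cv2.INTER_CUBIC);b=cv2.resize(g["frame"][190:290,230:304],(370,500),interpolation=cv2.INTER_CUBIC)
save("pics/h.png",np.hstack([a,b]))
u=np.array([.958,-.2866]);w=np.array([.2866,.958]);o=np.array([.6239,.0461])
q=X[...,:2]-o;PX=q@u*1000;PY=q@w*1000;z=X[...,2]
k=(PX>-130)&(PX<-85)&(abs(PY)<70)&(z>.05)&(z<.064)
c,sz,an=cv2.minAreaRect(np.stack([PX[k],PY[k]],1).astype(np.float32));print("spacer",k.sum(),c,sz,an)
# batten's near edge, y range
k=(PX>-40)&(PX<0)&(abs(PY)<70)&(z>.056)&(z<.066);print("batten",k.sum(),PX[k].min(),PY[k].min(),PY[k].max())
hsv=cv2.cvtColor(f["frame"],cv2.COLOR_RGB2HSV).astype(int)
for a,b in((.2,.222),(.235,.28)):
    k=(abs(PX)<90)&(abs(PY)<90)&(z>a)&(z<b);P=X[k];print(a,k.sum(),P.mean(0).round(4),cv2.minEnclosingCircle(P[:,:2].astype(np.float32)),np.percentile(P[:,2],[50,90]))
s=status.read_state();print(s["tool_pos"],s["contact_force"],s["time_s"])
E
```

```text
spacer 334 (-107.50702667236328, 0.6095314025878906) (95.86998748779297, 19.934110641479492) 89.90271759033203
batten 78 -15.48937325091275 -47.54983982963373 48.27549879019205
0.2 170 [0.6465 0.0518 0.2182] ((0.6415510177612305, 0.053909458220005035), 0.032400477677583694) [0.21803336 0.22109095]
0.235 87 [0.6746 0.0588 0.2596] ((0.676341712474823, 0.059079427272081375), 0.008820892311632633) [0.26299888 0.26569381]
[0.45024292 0.23322733 0.27939921] [ 0.67780801  0.47780599 -0.18892943] 9.1
```

View pics/h.png

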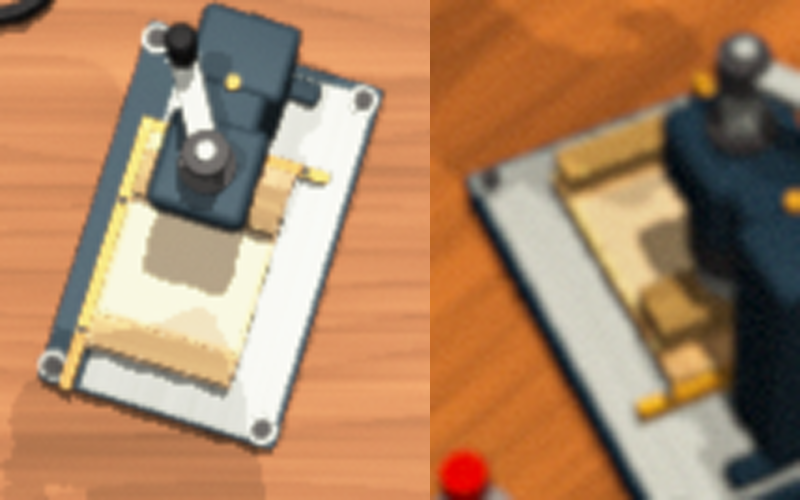

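The panel is home: spacer at x = -107.5 mm, y = 0.6 mm, parallel (the expected position is -107, 0). The picture shows it flush with the fence and the end stop. Next is the knob at (0.676, 0.059), with its top at z = 0.265.

send_rows([
  {"tx": 0.1, "ty": -0.08, "tz": 0.03, "wx": 0, "wy": 0, "wz": 0, "grip": 150},
  {"tx": 0.2, "ty": -0.16, "tz": 0.03, "wx": 0, "wy": 0, "wz": 0, "grip": 150},
  {"tx": 0.3, "ty": -0.24, "tz": 0.03, "wx": 0, "wy": 0, "wz": 0, "grip": 150},
  {"tx": 0.4, "ty": -0.32, "tz": 0.03, "wx": 0, "wy": 0, "wz": 0, "grip": 150},
  {"tx": 0.452, "ty": -0.348, "tz": 0.02, "wx": 0, "wy": 0, "wz": 0, "grip": 150},
  {"tx": 0.452, "ty": -0.348, "tz": 0, "wx": 0, "wy": 0, "wz": 0, "grip": 150},
  {"tx": 0.452, "ty": -0.348, "tz": 0, "wx": 0, "wy": 0, "wz": 0, "grip": 150},
])

```text
time_s: 9.98
tool_pos: [0.6743, 0.0558, 0.2726]
ee_rot: [[0.288, 0.958, -0.002], [0.958, -0.288, 0.0], [-0.0, -0.002, -1.0]]
contact_force: [0.2, 1.0, 0.3]
grip_width: 0.035
grip_force: 0.0
```

send_rows([
  {"tx": 0.004, "ty": 0.006, "tz": -0.03, "wx": 0, "wy": 0, "wz": 0, "grip": 150},
  {"tx": 0.004, "ty": 0.006, "tz": -0.07, "wx": 0, "wy": 0, "wz": 0, "grip": 150},
  {"tx": 0.004, "ty": 0.006, "tz": -0.11, "wx": 0, "wy": 0, "wz": 0, "grip": 150},
  {"tx": 0.004, "ty": 0.006, "tz": -0.124, "wx": 0, "wy": 0, "wz": 0, "grip": 150},
  {"tx": 0.004, "ty": 0.006, "tz": -0.124, "wx": 0, "wy": 0, "wz": 0, "grip": 150},
])

```text
time_s: 10.6
tool_pos: [0.6765, 0.0593, 0.212]
ee_rot: [[0.287, 0.958, -0.0], [0.958, -0.287, -0.0], [-0.0, 0.0, -1.0]]
contact_force: [0.5, -0.2, 0.5]
grip_width: 0.0354
grip_force: 0.0
```

send_rows([
  {"tx": 0, "ty": 0, "tz": 0, "wx": 0, "wy": 0, "wz": 0, "grip": 200},
  {"tx": 0, "ty": 0, "tz": 0, "wx": 0, "wy": 0, "wz": 0, "grip": 235},
  {"tx": 0, "ty": 0, "tz": 0, "wx": 0, "wy": 0, "wz": 0, "grip": 235},
  {"tx": 0, "ty": 0, "tz": 0, "wx": 0, "wy": 0, "wz": 0, "grip": 235},
], squeeze=30)

```text
time_s: 11.1
tool_pos: [0.6778, 0.0587, 0.2132]
ee_rot: [[0.288, 0.958, 0.003], [0.958, -0.288, -0.0], [0.001, 0.003, -1.0]]
contact_force: [3.1, 1.2, 5.7]
grip_width: 0.0171
grip_force: 30.1
```

```bash
cat > tab.py <<'E'
from h import *
import sys
f=imaging.grab_frame("top");g=imaging.grab_frame("scene")
s=status.read_state();print(s["tool_pos"].round(4),s["contact_force"].round(1),s["wrist_torque"].round(2),s["grip_width"].round(4),s["time_s"])
u=np.array([.958,-.2866]);w=np.array([.2866,.958]);o=np.array([.6239,.0461])
for n,F in(("top",f),("scene",g)):
    X=pts(F);h=cv2.cvtColor(F["frame"],cv2.COLOR_RGB2HSV).astype(int);q=X[...,:2]-o;PX=q@u*1000;PY=q@w*1000
    k=((h[...,0]<6)|(h[...,0]>172))&(h[...,1]>150)&(h[...,2]>70)&(abs(PX)<40)&(PY>-10)&(PY<75)&(X[...,2]>.06)&(X[...,2]<.13)
    print(n,"red px",k.sum(),(PX[k].mean().round(1),PY[k].mean().round(1),PY[k].max().round(1),X[k][:,2].mean().round(4)) if k.any() else "")
if len(sys.argv)>1:
    a=cv2.resize(f["frame"][120:220,240:320],(400,500),interpolation=cv2.INTER_CUBIC);b=cv2.resize(g["frame"][185:285,250:330],(400,500),interpolation=cv2.INTER_CUBIC)
    save(sys.argv[1],np.hstack([a,b]))
E
python3 tab.py pics/k.png
```

```text
Traceback (most recent call last):
  File "tab.py", line 4, in <module>
    s=status.read_state();print(s["tool_pos"].round(4),s["contact_force"].round(1),s["wrist_torque"].round(2),s["grip_width"].round(4),s["time_s"])
                                                                                                              ^^^^^^^^^^^^^^^^^^^^^
AttributeError: 'float' object has no attribute 'round'
```

```bash
sed -i 's/s\["grip_width"\].round(4)/s["grip_width"]/' tab.py; cat > path.py <<'E'
import numpy as np,sys,json
a0,step,n=map(float,sys.argv[1:4]);u=np.array([.958,-.2866]);w=np.array([.2866,.958])
p=lambda a:.055*(np.cos(a)*u-np.sin(a)*w)
for i in range(1,int(n)+1):
    d=(p(a0+i*step)-p(a0))/.5; print(round(a0+i*step,2),d.round(3),"tz",round(-i*step/2/np.pi*.01/.5,4))
E
python3 path.py -.52 .25 10; python3 path.py 1.98 .25 10; python3 tab.py
```

```text
-0.27 [ 0.003 -0.027] tz -0.0008
-0.02 [-0.001 -0.054] tz -0.0016
0.23 [-0.012 -0.08 ] tz -0.0024
0.48 [-0.028 -0.102] tz -0.0032
0.73 [-0.05  -0.119] tz -0.004
0.98 [-0.075 -0.13 ] tz -0.0048
1.23 [-0.102 -0.135] tz -0.0056
1.48 [-0.129 -0.133] tz -0.0064
1.73 [-0.155 -0.124] tz -0.0072
1.98 [-0.178 -0.109] tz -0.008
2.23 [-0.019  0.02 ] tz -0.0008
2.48 [-0.032  0.044] tz -0.0016
2.73 [-0.038  0.071] tz -0.0024
2.98 [-0.038  0.098] tz -0.0032
3.23 [-0.031  0.125] tz -0.004
3.48 [-0.018  0.149] tz -0.0048
3.73 [0.001 0.169] tz -0.0056
3.98 [0.024 0.184] tz -0.0064
4.23 [0.05  0.192] tz -0.0072
4.48 [0.077 0.194] tz -0.008
[0.6778 0.0587 0.2132] [2.8 1.2 5.3] [ 0.14 -0.59 -0.03] 0.01736545073833721 11.3
top red px 0 
scene red px 0
```

The knob is gripped (17 mm, 30 N). I'm starting to wind, with 1 mm extra height off the arm.

send_rows([
  {"tx": 0.003, "ty": -0.027, "tz": 0.001, "wx": 0, "wy": 0, "wz": 0, "grip": 235},
  {"tx": -0.001, "ty": -0.054, "tz": 0.0, "wx": 0, "wy": 0, "wz": 0, "grip": 235},
  {"tx": -0.012, "ty": -0.08, "tz": -0.0004, "wx": 0, "wy": 0, "wz": 0, "grip": 235},
  {"tx": -0.028, "ty": -0.102, "tz": -0.001, "wx": 0, "wy": 0, "wz": 0, "grip": 235},
])

```text
time_s: 11.8
tool_pos: [0.6636, 0.0073, 0.2116]
ee_rot: [[0.288, 0.958, 0.002], [0.958, -0.288, 0.0], [0.001, 0.002, -1.0]]
contact_force: [1.7, 3.5, 2.0]
grip_width: 0.0171
grip_force: 29.9
```

```bash
python3 path.py .48 .25 10; python3 tab.py
```

```text
0.73 [-0.021 -0.017] tz -0.0008
0.98 [-0.046 -0.028] tz -0.0016
1.23 [-0.073 -0.033] tz -0.0024
1.48 [-0.101 -0.031] tz -0.0032
1.73 [-0.127 -0.022] tz -0.004
1.98 [-0.15  -0.008] tz -0.0048
2.23 [-0.168  0.013] tz -0.0056
2.48 [-0.181  0.037] tz -0.0064
2.73 [-0.188  0.063] tz -0.0072
2.98 [-0.188  0.091] tz -0.008
[0.6626 0.0065 0.2116] [-1.5 -5.3  2.1] [-1.    0.16  0.01] 0.017138328877320304 11.9
top red px 0 
scene red px 0
```

Forces are light, so I'm carrying on.

send_rows([
  {"tx": -0.021, "ty": -0.017, "tz": -0.0008, "wx": 0, "wy": 0, "wz": 0, "grip": 235},
  {"tx": -0.046, "ty": -0.028, "tz": -0.0016, "wx": 0, "wy": 0, "wz": 0, "grip": 235},
  {"tx": -0.073, "ty": -0.033, "tz": -0.0024, "wx": 0, "wy": 0, "wz": 0, "grip": 235},
  {"tx": -0.101, "ty": -0.031, "tz": -0.0032, "wx": 0, "wy": 0, "wz": 0, "grip": 235},
  {"tx": -0.127, "ty": -0.022, "tz": -0.004, "wx": 0, "wy": 0, "wz": 0, "grip": 235},
  {"tx": -0.15, "ty": -0.008, "tz": -0.0048, "wx": 0, "wy": 0, "wz": 0, "grip": 235},
  {"tx": -0.168, "ty": 0.013, "tz": -0.0056, "wx": 0, "wy": 0, "wz": 0, "grip": 235},
  {"tx": -0.181, "ty": 0.037, "tz": -0.0064, "wx": 0, "wy": 0, "wz": 0, "grip": 235},
  {"tx": -0.188, "ty": 0.063, "tz": -0.0072, "wx": 0, "wy": 0, "wz": 0, "grip": 235},
  {"tx": -0.188, "ty": 0.091, "tz": -0.008, "wx": 0, "wy": 0, "wz": 0, "grip": 235},
])

```text
time_s: 13.15
tool_pos: [0.5695, 0.0535, 0.2076]
ee_rot: [[0.288, 0.958, 0.002], [0.958, -0.288, -0.001], [-0.001, 0.002, -1.0]]
contact_force: [10.1, -4.8, -2.3]
grip_width: 0.017
grip_force: 29.9
```

```bash
python3 path.py 2.98 .25 6;python3 path.py 4.48 .25 4;python3 path.py 5.48 .2 5; python3 path.py 6.48 .1 16; python3 tab.py
```

```text
3.23 [0.007 0.027] tz -0.0008
3.48 [0.02  0.051] tz -0.0016
3.73 [0.039 0.071] tz -0.0024
3.98 [0.062 0.085] tz -0.0032
4.23 [0.088 0.094] tz -0.004
4.48 [0.115 0.096] tz -0.0048
4.73 [ 0.027 -0.005] tz -0.0008
4.98 [ 0.052 -0.017] tz -0.0016
5.23 [ 0.073 -0.034] tz -0.0024
5.48 [ 0.089 -0.056] tz -0.0032
5.68 [ 0.009 -0.02 ] tz -0.0006
5.88 [ 0.013 -0.042] tz -0.0013
6.08 [ 0.014 -0.064] tz -0.0019
6.28 [ 0.01  -0.085] tz -0.0025
6.48 [ 0.001 -0.105] tz -0.0032
6.58 [-0.006 -0.009] tz -0.0003
6.68 [-0.012 -0.018] tz -0.0006
6.78 [-0.02  -0.026] tz -0.001
6.88 [-0.028 -0.034] tz -0.0013
6.98 [-0.037 -0.04 ] tz -0.0016
7.08 [-0.046 -0.046] tz -0.0019
7.18 [-0.056 -0.05 ] tz -0.0022
7.28 [-0.066 -0.054] tz -0.0025
7.38 [-0.077 -0.057] tz -0.0029
7.48 [-0.088 -0.058] tz -0.0032
7.58 [-0.099 -0.058] tz -0.0035
7.68 [-0.11  -0.058] tz -0.0038
7.78 [-0.121 -0.056] tz -0.0041
7.88 [-0.131 -0.053] tz -0.0045
7.98 [-0.142 -0.049] tz -0.0048
8.08 [-0.152 -0.044] tz -0.0051
[0.5698 0.0547 0.2076] [ 8.2  2.9 -0.2] [ 0.54 -1.66  0.01] 0.01717393817035078 13.25
top red px 0 
scene red px 0
```

send_rows([
  {"tx": 0.008, "ty": 0.027, "tz": -0.0008, "wx": 0, "wy": 0, "wz": 0, "grip": 235},
  {"tx": 0.021, "ty": 0.051, "tz": -0.0016, "wx": 0, "wy": 0, "wz": 0, "grip": 235},
  {"tx": 0.04, "ty": 0.071, "tz": -0.0024, "wx": 0, "wy": 0, "wz": 0, "grip": 235},
  {"tx": 0.063, "ty": 0.085, "tz": -0.0032, "wx": 0, "wy": 0, "wz": 0, "grip": 235},
  {"tx": 0.089, "ty": 0.094, "tz": -0.004, "wx": 0, "wy": 0, "wz": 0, "grip": 235},
  {"tx": 0.116, "ty": 0.096, "tz": -0.0048, "wx": 0, "wy": 0, "wz": 0, "grip": 235},
])

```text
time_s: 14.0
tool_pos: [0.6263, 0.1012, 0.2053]
ee_rot: [[0.288, 0.958, -0.002], [0.958, -0.288, -0.002], [-0.003, -0.001, -1.0]]
contact_force: [-5.5, -8.6, 7.0]
grip_width: 0.0169
grip_force: 30.7
```

```bash
python3 tab.py pics/k1.png
```

```text
[0.6274 0.101  0.2053] [ 1.3 -6.2  3.8] [-1.12 -0.62 -0.01] 0.017163240360378713 14.1
top red px 0 
scene red px 0
```

View pics/k1.png

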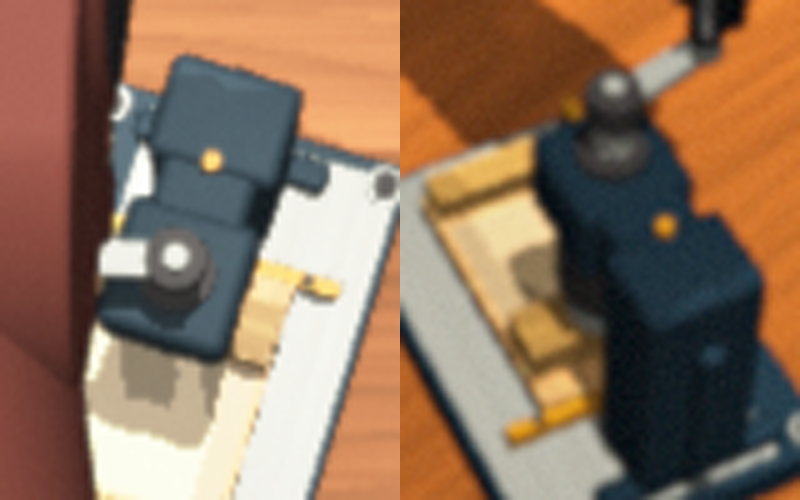

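This frame shows the crank at about 4.5 rad with the knob towards +y. The arm hides the tab side in the top view, and the scene camera sees the wrong side. The arm will move away as the crank goes round. I expect contact near 4.5 rad and the pop near 7.3 rad.

send_rows([
  {"tx": 0.027, "ty": -0.005, "tz": -0.0008, "wx": 0, "wy": 0, "wz": 0, "grip": 235},
  {"tx": 0.052, "ty": -0.017, "tz": -0.0016, "wx": 0, "wy": 0, "wz": 0, "grip": 235},
  {"tx": 0.073, "ty": -0.034, "tz": -0.0024, "wx": 0, "wy": 0, "wz": 0, "grip": 235},
  {"tx": 0.089, "ty": -0.056, "tz": -0.0032, "wx": 0, "wy": 0, "wz": 0, "grip": 235},
])

```text
time_s: 14.6
tool_pos: [0.6709, 0.0753, 0.2038]
ee_rot: [[0.287, 0.958, -0.001], [0.958, -0.287, 0.002], [0.002, -0.002, -1.0]]
contact_force: [-4.1, 4.5, 5.4]
grip_width: 0.0171
grip_force: 30.9
```

send_rows([
  {"tx": 0.009, "ty": -0.02, "tz": -0.0006, "wx": 0, "wy": 0, "wz": 0, "grip": 235},
  {"tx": 0.013, "ty": -0.042, "tz": -0.0013, "wx": 0, "wy": 0, "wz": 0, "grip": 235},
  {"tx": 0.014, "ty": -0.064, "tz": -0.0019, "wx": 0, "wy": 0, "wz": 0, "grip": 235},
])

```text
time_s: 14.98
tool_pos: [0.6792, 0.0434, 0.2029]
ee_rot: [[0.287, 0.958, 0.002], [0.958, -0.287, 0.003], [0.003, 0.001, -1.0]]
contact_force: [3.9, 5.7, 4.6]
grip_width: 0.0168
grip_force: 30.7
```

```bash
python3 tab.py; python3 path.py 6.08 .2 5
```

```text
[0.6792 0.0421 0.2029] [6.  0.5 2. ] [ 0.03 -1.11  0.06] 0.016686206980701813 15.075
top red px 0 
scene red px 0 
6.28 [-0.004 -0.022] tz -0.0006
6.48 [-0.012 -0.042] tz -0.0013
6.68 [-0.025 -0.06 ] tz -0.0019
6.88 [-0.04  -0.076] tz -0.0025
7.08 [-0.058 -0.088] tz -0.0032
```

send_rows([
  {"tx": -0.004, "ty": -0.022, "tz": -0.0006, "wx": 0, "wy": 0, "wz": 0, "grip": 235},
  {"tx": -0.012, "ty": -0.042, "tz": -0.0013, "wx": 0, "wy": 0, "wz": 0, "grip": 235},
  {"tx": -0.012, "ty": -0.042, "tz": -0.0013, "wx": 0, "wy": 0, "wz": 0, "grip": 235},
])

```text
time_s: 15.45
tool_pos: [0.6732, 0.0208, 0.2023]
ee_rot: [[0.288, 0.958, 0.002], [0.958, -0.288, 0.0], [0.001, 0.002, -1.0]]
contact_force: [5.9, -0.3, 1.8]
grip_width: 0.0171
grip_force: 30.6
```

```bash
python3 tab.py pics/k2.png
```

```text
[0.6732 0.0208 0.2023] [ 5.3 -0.7  1.3] [-0.4  -1.1  -0.01] 0.017038474768888884 15.55
top red px 0 
scene red px 0
```

View pics/k2.png

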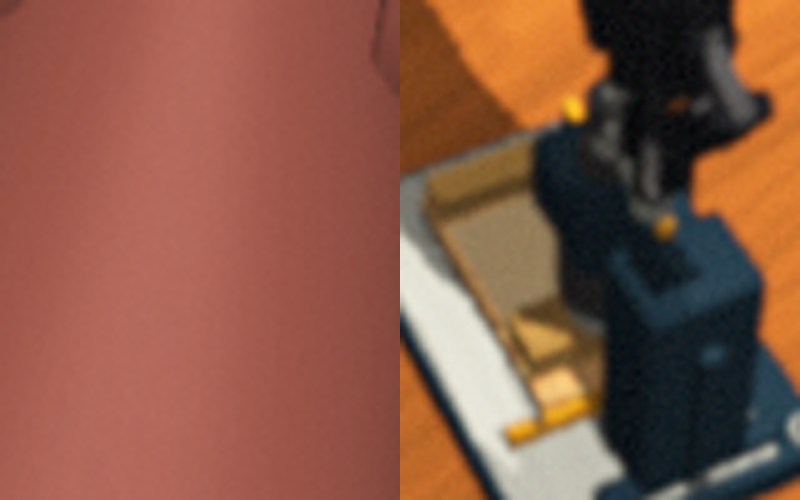

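The top view is now completely covered by the arm and the scene view hides the tab side. I'll wind on to about 7.1 rad, let go, swing aside and look.

send_rows([
  {"tx": -0.006, "ty": -0.009, "tz": -0.0003, "wx": 0, "wy": 0, "wz": 0, "grip": 235},
  {"tx": -0.012, "ty": -0.018, "tz": -0.0006, "wx": 0, "wy": 0, "wz": 0, "grip": 235},
  {"tx": -0.02, "ty": -0.026, "tz": -0.001, "wx": 0, "wy": 0, "wz": 0, "grip": 235},
  {"tx": -0.028, "ty": -0.034, "tz": -0.0013, "wx": 0, "wy": 0, "wz": 0, "grip": 235},
  {"tx": -0.037, "ty": -0.04, "tz": -0.0016, "wx": 0, "wy": 0, "wz": 0, "grip": 235},
  {"tx": -0.046, "ty": -0.046, "tz": -0.0019, "wx": 0, "wy": 0, "wz": 0, "grip": 235},
  {"tx": -0.046, "ty": -0.046, "tz": -0.0019, "wx": 0, "wy": 0, "wz": 0, "grip": 235},
])

```text
time_s: 16.42
tool_pos: [0.6503, -0.0025, 0.2013]
ee_rot: [[0.288, 0.958, 0.002], [0.958, -0.288, -0.001], [0.0, 0.002, -1.0]]
contact_force: [6.0, -2.8, 2.0]
grip_width: 0.0169
grip_force: 30.5
```

send_rows([
  {"tx": 0, "ty": 0, "tz": 0, "wx": 0, "wy": 0, "wz": 0, "grip": 150},
  {"tx": 0, "ty": 0, "tz": 0, "wx": 0, "wy": 0, "wz": 0, "grip": 150},
  {"tx": 0, "ty": 0, "tz": 0.08, "wx": 0, "wy": 0, "wz": 0, "grip": 150},
  {"tx": 0, "ty": 0, "tz": 0.16, "wx": 0, "wy": 0, "wz": 0, "grip": 150},
  {"tx": 0, "ty": -0.12, "tz": 0.18, "wx": 0, "wy": 0, "wz": 0, "grip": 150},
  {"tx": 0, "ty": -0.24, "tz": 0.18, "wx": 0, "wy": 0, "wz": 0, "grip": 150},
  {"tx": 0, "ty": -0.34, "tz": 0.18, "wx": 0, "wy": 0, "wz": 0, "grip": 150},
  {"tx": 0, "ty": -0.34, "tz": 0.18, "wx": 0, "wy": 0, "wz": 0, "grip": 150},
])

```text
time_s: 17.42
tool_pos: [0.6487, -0.176, 0.2896]
ee_rot: [[0.292, 0.956, -0.002], [0.956, -0.292, 0.0], [-0.0, -0.002, -1.0]]
contact_force: [-0.0, 0.1, 0.0]
grip_width: 0.0354
grip_force: 0.0
```

```bash
sed -i 's/>70)&(abs/>35)\&(abs/' tab.py; cat >> tab.py <<'E'
X=pts(f);q=X[...,:2]-o;PX=q@u*1000;PY=q@w*1000;z=X[...,2]
k=(PY>31)&(PY<60)&(abs(PX)<14)&(z>.07)&(z<.125);print("tab-height px in top",k.sum(),f["frame"][k].mean(0) if k.any() else "")
k=(abs(PX)<90)&(abs(PY)<90)&(z>.225)&(z<.28)&((PX**2+PY**2)>900);P=X[k]
if k.sum()>20:
    c=cv2.minEnclosingCircle(P[:,:2].astype(np.float32));d=np.array(c[0])-o;print("knob",c,"a",-np.arctan2(d@w,d@u)+2*np.pi,np.percentile(P[:,2],[50,90]))
E
python3 tab.py pics/l.png
```

```text
[ 0.6492 -0.1726  0.2904] [0.4 0.2 0.2] [0.06 0.01 0.01] 0.03521425782759401 17.525
top red px 0 
scene red px 0 
tab-height px in top 0 
knob ((0.6491421461105347, -0.0015144022181630135), 0.008786828257143497) a 7.075825775912634 [0.25146248 0.25350648]
```

send_rows([
  {"tx": 0, "ty": 0.12, "tz": 0, "wx": 0, "wy": 0, "wz": 0, "grip": 150},
  {"tx": 0, "ty": 0.24, "tz": 0, "wx": 0, "wy": 0, "wz": 0, "grip": 150},
  {"tx": 0, "ty": 0.34, "tz": 0, "wx": 0, "wy": 0, "wz": 0, "grip": 150},
  {"tx": 0, "ty": 0.34, "tz": -0.06, "wx": 0, "wy": 0, "wz": 0, "grip": 150},
  {"tx": 0, "ty": 0.34, "tz": -0.13, "wx": 0, "wy": 0, "wz": 0, "grip": 150},
  {"tx": 0, "ty": 0.34, "tz": -0.18, "wx": 0, "wy": 0, "wz": 0, "grip": 150},
  {"tx": 0, "ty": 0.34, "tz": -0.18, "wx": 0, "wy": 0, "wz": 0, "grip": 200},
  {"tx": 0, "ty": 0.34, "tz": -0.18, "wx": 0, "wy": 0, "wz": 0, "grip": 235},
  {"tx": 0, "ty": 0.34, "tz": -0.18, "wx": 0, "wy": 0, "wz": 0, "grip": 235},
  {"tx": 0, "ty": 0.34, "tz": -0.18, "wx": 0, "wy": 0, "wz": 0, "grip": 235},
])

```text
time_s: 18.77
tool_pos: [0.6491, -0.0015, 0.1995]
ee_rot: [[0.287, 0.958, -0.002], [0.958, -0.287, 0.001], [0.001, -0.002, -1.0]]
contact_force: [5.7, 1.3, -18.4]
grip_width: 0.017
grip_force: 31.5
```

```bash
python3 path.py 7.08 .1 5; python3 path.py 7.48 .1 5;python3 path.py 7.88 .1 5; python3 - <<'E'
from h import *
a=cv2.imread("pics/l.png")[:,:400];print(a.shape)
d=np.load("top0.npz");X=d["X"];u=np.array([.958,-.2866]);w=np.array([.2866,.958]);o=np.array([.6239,.0461])
q=X[...,:2]-o;PX=q@u*1000;PY=q@w*1000
for y in range(26,56,4):
    k=(abs(PX)<12)&(abs(PY-y)<2);print(y,k.sum(),np.percentile(X[k][:,2],[10,50,90]).round(3) if k.any() else "")
E
```

```text
7.18 [-0.01  -0.005] tz -0.0003
7.28 [-0.02  -0.008] tz -0.0006
7.38 [-0.031 -0.011] tz -0.001
7.48 [-0.042 -0.012] tz -0.0013
7.58 [-0.053 -0.013] tz -0.0016
7.58 [-0.011 -0.   ] tz -0.0003
7.68 [-0.022  0.   ] tz -0.0006
7.78 [-0.033  0.002] tz -0.001
7.88 [-0.043  0.005] tz -0.0013
7.98 [-0.054  0.009] tz -0.0016
7.98 [-0.01   0.004] tz -0.0003
8.08 [-0.02   0.009] tz -0.0006
8.18 [-0.029  0.015] tz -0.001
8.28 [-0.038  0.022] tz -0.0013
8.38 [-0.046  0.029] tz -0.0016
(500, 400, 3)
26 19 [0.166 0.169 0.171]
30 11 [0.164 0.167 0.169]
34 0 
38 0 
42 4 [0.023 0.024 0.025]
46 16 [0.022 0.024 0.026]
50 19 [0.025 0.029 0.038]
54 15 [0.034 0.035 0.037]
```

send_rows([
  {"tx": -0.01, "ty": -0.005, "tz": -0.0015, "wx": 0, "wy": 0, "wz": 0, "grip": 235},
  {"tx": -0.02, "ty": -0.008, "tz": -0.002, "wx": 0, "wy": 0, "wz": 0, "grip": 235},
  {"tx": -0.031, "ty": -0.011, "tz": -0.0025, "wx": 0, "wy": 0, "wz": 0, "grip": 235},
  {"tx": -0.042, "ty": -0.012, "tz": -0.003, "wx": 0, "wy": 0, "wz": 0, "grip": 235},
  {"tx": -0.042, "ty": -0.012, "tz": -0.003, "wx": 0, "wy": 0, "wz": 0, "grip": 235},
])

```text
time_s: 19.4
tool_pos: [0.6281, -0.0072, 0.1988]
ee_rot: [[0.287, 0.958, -0.001], [0.958, -0.287, 0.002], [0.002, -0.001, -1.0]]
contact_force: [4.2, 3.2, -15.0]
grip_width: 0.0168
grip_force: 31.7
```

send_rows([
  {"tx": 0, "ty": 0, "tz": 0, "wx": 0, "wy": 0, "wz": 0, "grip": 150},
  {"tx": 0, "ty": 0, "tz": 0, "wx": 0, "wy": 0, "wz": 0, "grip": 150},
  {"tx": 0, "ty": 0, "tz": 0.08, "wx": 0, "wy": 0, "wz": 0, "grip": 150},
  {"tx": 0, "ty": 0, "tz": 0.16, "wx": 0, "wy": 0, "wz": 0, "grip": 150},
  {"tx": 0, "ty": -0.12, "tz": 0.18, "wx": 0, "wy": 0, "wz": 0, "grip": 150},
  {"tx": 0, "ty": -0.24, "tz": 0.18, "wx": 0, "wy": 0, "wz": 0, "grip": 150},
  {"tx": 0, "ty": -0.34, "tz": 0.18, "wx": 0, "wy": 0, "wz": 0, "grip": 150},
  {"tx": 0, "ty": -0.34, "tz": 0.18, "wx": 0, "wy": 0, "wz": 0, "grip": 150},
])

```text
time_s: 20.4
tool_pos: [0.6281, -0.1825, 0.2898]
ee_rot: [[0.292, 0.956, 0.001], [0.956, -0.292, -0.001], [-0.001, 0.001, -1.0]]
contact_force: [-0.8, 1.0, -0.6]
grip_width: 0.0352
grip_force: 0.0
```

```bash
python3 tab.py pics/l2.png
```

```text
[ 0.6285 -0.1791  0.2902] [-0.   0.4  0.4] [-0.01 -0.01 -0.03] 0.035176371554996824 20.5
top red px 22 (np.float64(-2.4), np.float64(39.8), np.float64(42.5), np.float64(0.0936))
scene red px 0 
tab-height px in top 34 [242.61764706 113.85294118  93.08823529]
knob ((0.6269105076789856, -0.008152774535119534), 0.008847018703818321) a 7.507857596457206 [0.25057089 0.25322237]
```

View pics/l2.png

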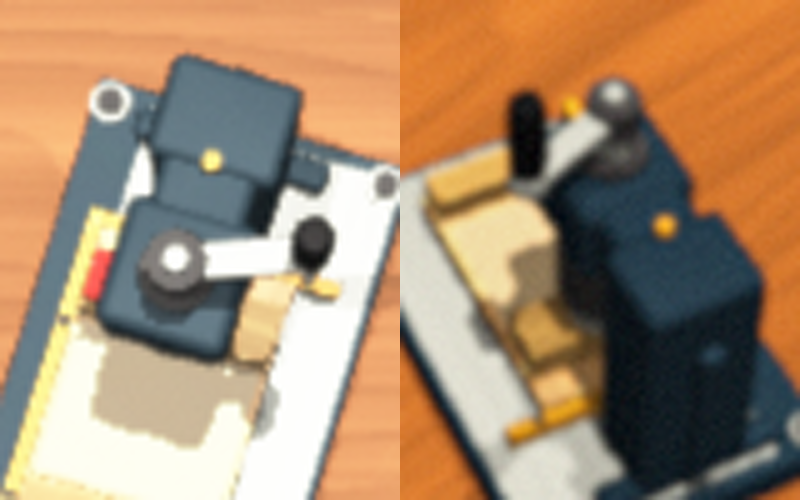

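The red tab is out on the +y side at (98,275), reaching y = 42 mm. The panel is still flush and the crank has been let go, so I'm handing in.

```bash
python3 -c "
from plant import manip;print(manip.sign_off())"
```

```text
the job is handed in; nothing more can be done
None
```

The panel is home against both stops, the screw was wound down until the red tab popped and no further, the crank is released, and the job is handed in; no verdict came back.

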